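# Unlock the push-and-turn cap of the oil jug

## Task

Open the safety cap of the wide oil jug, the one with the moulded handle: press the cap down firmly and, keeping it pressed, turn it nearly a quarter turn anticlockwise seen from above, then let go so that it springs back up, unlocked. Leave the same kind of cap on the slim round bottle alone.

Things in the scene. Friction and masses are not known exactly. Their poses are not given: they have to be found in the camera images.
- jug_cap_grip (a point): Centre of the grip bar (56 mm along x, 18 mm along y) on the wide jug's black cap; z is the cap's turning axis. 216 mm above the table, 15 mm below the bar's top, 16 mm above the flat top of the round cap (62 mm across). Jug: fixed, off-white, 110 x 170 mm; cap over one end, moulded handle (top 183 mm up) over the other. Cap's press travel 10 mm; spring 5 N plus 1.2 N per mm.
- jug_cap (a joint): Turn of the jug's cap, rad, anticlockwise from above; 0 to 0.1 (locked) at the start, bar across the jug's long side. Not pressed, it stops at about 0.13. Pressed over 5.5 mm (7 to 9 is good, by gripped bar or on the flat top) it turns easily, 0.1 N m, to an end stop at 1.7. Let go beyond 0.85 it springs up unlocked; before 0.75 it stays caught half down. 1.3 is a good turn.
- bottle_cap_grip (a point): Centre of the grip bar on the slim round bottle's cap, which is like the jug's; 236 mm above the table. Bottle: fixed, off-white, round, 84 mm across, no handle. To be left alone.
- bottle_cap (a joint): Turn of the bottle's cap in rad, made like the jug's; 0 to 0.1 (locked) at the start, to stay locked.
Mind the look-alikes: they are no part of the job. What is shaped like the part that bears bottle_cap_grip but green is not meant.

How it is judged:
By the outcome, as a careful person would: the job done as asked, in the order asked, and still so for the second after the job is handed in, with the robot touching nothing.
It also fails if it takes over 32 s, if anything falls off the work surface, if the arm or the gripper's body presses on something with over 40 N, if the wrist force passes 120 N, or if a joint passes its speed limit or range.

## Robot

A 6-joint arm with a two-finger parallel gripper is mounted at the origin on the work surface. World frame = base frame: x ahead of the robot, y to its left, z up, the work surface at z = 0. Lengths are in m, angles in rad, forces in N, time in s.
With the tool pointing down it reaches from about 0.225 to 0.875 m from the base axis. Payload 3.4 kg.
Tool frame: the origin (TCP) lies at the very end of the fingers, on their centre line; the grasp point (between the pads) lies 19 mm behind it; x points along the fingers, y is the direction in which the jaws open and shut, and the axes are right-handed (so a half turn about x gives the same grasp; the last joint's range is limited). The gripper opens to 85 mm and grips with 20 to 120 N. Pads are 22 mm wide; open, the fingers measure 114 mm over their backs; the gripper's body (76 mm by 85 mm) begins 54 mm behind the grasp point. The pads swing forward as they close: fully open they stand 13 mm farther back than shut.
Start: joints at [1.209, 0.276, 1.505, -0, 1.361, -0.121], TCP at [0.137, 0.558, 0.231] pointing down, gripper open.
Joint ranges: [-2.89, 2.89], [-0.75, 2.08], [0.22, 2.7], [-1.18, 4.32], [0.11, 2.71], [-2.7, 2.7]. Speed limits (rad/s): [2.57, 2.57, 3.14, 3.14, 3.14, 3.14].

## Interface

Orientations are given as a unit quaternion [w, x, y, z].
In Python, from rig import manip gives the robot as it stands. The module is installed in compiled form; this text tells all that it offers.
- The arm moves only by the tool play_rows, never from a script. Its argument "plan" is a list that holds one entry, the list of rows, each a list of 5 numbers: the closure, from 0 (fully open) to 1 (shut), then the shift along the tool's x, y, z in m, then the turn about the tool's x in degrees. A call has 1 to 12 rows; each row is the pose to reach, as a shift and turn from the pose measured when the call began, along the tool's axes at that moment; what a row does not reach only later rows make up. A row lasts 1/10 s, in which the tool goes at most 50 mm and 8.59 degrees, less where a joint would pass 70% of its speed; a pose out of reach is approached as far as the arm can. A call with a gripper value outside its range is refused whole. The fingers move at their own pace and stop on an object; "grip_force" is the grip in N (left out, the last holds). Time passes only in rows, so rows that repeat a pose let the fingers close. It gives the time, the measured TCP pose, the force and the opening at its end, in the units of the state.
- manip.get_state(): the state, without advancing time (a new reading comes with each control period).
- manip.get_image(name): name is "scene" or "top" or "wrist"; returns (picture, depth): 480x640x3 uint8, red, green, blue; 480x640 float32, m along the optical axis (not along the pixel's ray), 0 where there is no reading.
- manip.camera_params(name): a dict with "intrinsics" (3x3 intrinsics, pixels), "R" (3x3) and "t" (3): a world point X has camera coordinates R X + t; the wrist camera has in their place "mount" (4x4, takes a point from camera to tool coordinates, whose origin is the TCP and whose axes are the tool frame's). Camera axes: x right, y down, z forward; pixel columns grow to the right and rows downward; lengths in m; the calibration is good to about 2 mm. The wrist camera is an equidistant fisheye: a pixel r from the principal point sees the ray r / f radians off the axis. A picture is of the moment at which its call begins: read the wrist's pose just before it. camera_params takes no time and is no camera call.
- manip.sign_off(): hands the job in, once; it reports no verdict.
The state is a dict: "clock": time; "qpos": joint angles; "qd": joint speeds; "effort": joint torques, N m; "position": TCP position; "ee_rot": TCP orientation; "contact_force": force on the tool from outside, world axes, zero at the start; "moment": the same for the moment, N m; "width": finger opening in m.
Only numpy, scipy, OpenCV 4.12 (cv2) and the standard library are available. Lean on these libraries where they do the work, as an engineer would, in place of code of your own. Each camera call takes 0.05 s, during which the arm holds its last target.

## Working session

There is one attempt and no reset: what is moved stays moved. The work goes in short steps, Python scripts to look and compute and a tool call to move; the robot and the scene stay as the last step left them, time stands still between calls to the robot, and variables do not carry over. Pictures are saved under pics/ and viewed, and the job is handed in when it is done.

Besides the shell and the picture viewer there is one more tool, called as a command line: name --argument value ..., lists and objects as JSON in quotes. play_rows: Moves the arm, as the interface text tells. Its arguments: {"type":"object","properties":{"plan":{"type":"array","items":{"type":"array","items":{"type":"array","items":{"type":"number"}}}},"grip_force":{"type":"number"}},"required":["plan"]}

```bash
mkdir -p pics
cat > h.py <<'E'
import numpy as np,cv2
from rig import manip
def save(n,im): cv2.imwrite(f'pics/{n}.png',im[:,:,::-1])
def world(cam,u,v,d):
    p=manip.camera_params(cam);K=np.array(p['intrinsics']);R=np.array(p['R']);t=np.array(p['t'])
    c=np.array([(u-K[0,2])/K[0,0]*d,(v-K[1,2])/K[1,1]*d,d]);return R.T@(c-t)
E
python3 - <<'E'
from h import *
for n in ('scene','top'):
    im,d=manip.get_image(n);save(n+'0',im);np.save(n+'0.npy',d)
s=manip.get_state();print({k:np.round(v,3) for k,v in s.items()})
E
```

```text
{'clock': np.float64(0.1), 'qpos': array([ 1.209,  0.277,  1.506,  0.   ,  1.361, -0.121]), 'qd': array([ 0.001,  0.   , -0.002, -0.002,  0.   , -0.   ]), 'effort': array([ 1.000e-03, -4.177e+01, -2.464e+01, -0.000e+00,  6.000e-03,
        0.000e+00]), 'position': array([0.137, 0.558, 0.231]), 'ee_rot': array([ 0.702,  0.084,  0.702, -0.086]), 'contact_force': array([-0.036, -0.085, -0.081]), 'moment': array([ 0.001, -0.04 ,  0.034]), 'width': np.float64(0.086)}
```

View pics/scene0.png

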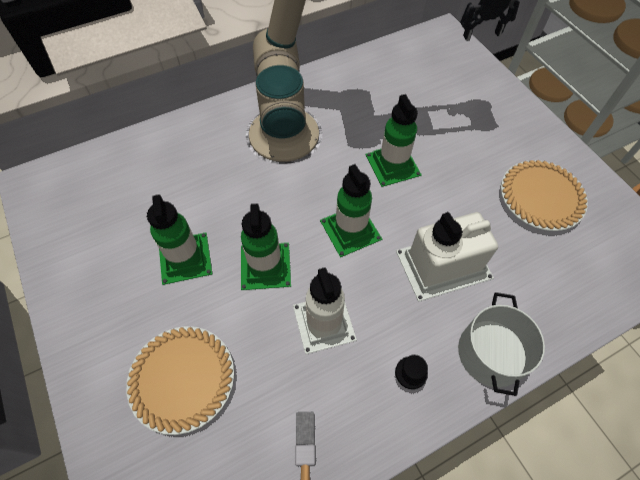

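View pics/top0.png

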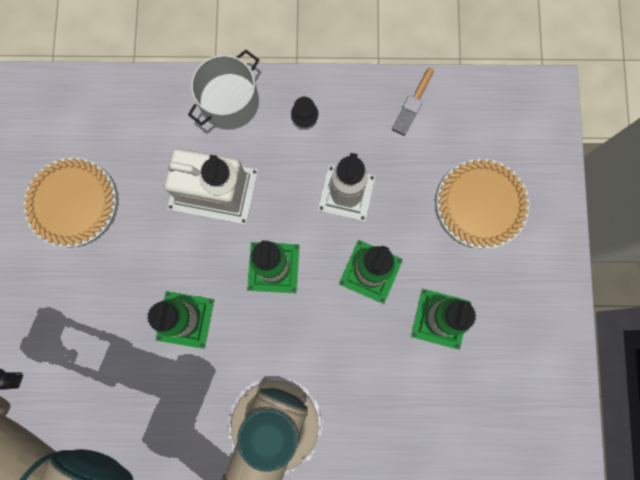

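The top view shows the jug, with its cap at about (215,172) and its handle to the left. The slim white bottle is at about (350,170). Next I'll enlarge the jug and measure it.

Run:
```python
from h import *
d=np.load('top0.npy');im=cv2.imread('pics/top0.png')
cv2.imwrite('pics/z1.png',cv2.resize(im[130:235,150:275],None,fx=6,fy=5.7,interpolation=cv2.INTER_CUBIC))
ds=np.load('scene0.npy');im2=cv2.imread('pics/scene0.png')
cv2.imwrite('pics/z2.png',cv2.resize(im2[195:305,390:510],None,fx=6,fy=5.4,interpolation=cv2.INTER_CUBIC))
for cam,dd,img,(u0,u1,v0,v1) in (('top',d,im,(190,245,145,200)),('scene',ds,im2,(425,470,205,260))):
    P=np.array([list(world(cam,u,v,dd[v,u]))+[img[v,u].max()] for v in range(v0,v1) for u in range(u0,u1) if dd[v,u]>0])
    P=P[P[:,3]<90]
    print(cam,P[:,:3].min(0),P[:,:3].max(0))
    for lo,hi in ((.185,.206),(.215,.25)):
        Q=P[(P[:,2]>lo)&(P[:,2]<hi)]
        if len(Q)>5:
            rc=cv2.minAreaRect((Q[:,:2]*1000).astype(np.float32));print(lo,len(Q),Q[:,:3].mean(0),np.median(Q[:,2]),rc)
            (c,r)=cv2.minEnclosingCircle((Q[:,:2]*1000).astype(np.float32));print(c,r)
# jug/handle outline
P=np.array([world('top',u,v,d[v,u]) for v in range(140,215) for u in range(155,250) if d[v,u]>0])
Q=P[(P[:,2]>.12)&(P[:,2]<.19)];print('body',cv2.minAreaRect((Q[:,:2]*1000).astype(np.float32)))
```

```text
Traceback (most recent call last):
  File "h.py", line 5, in world
    p=manip.camera_params(cam);K=np.array(p['intrinsics']);R=np.array(p['R']);t=np.array(p['t'])
ValueError: time passes only in moves, steps and waits
```

View pics/z1.png

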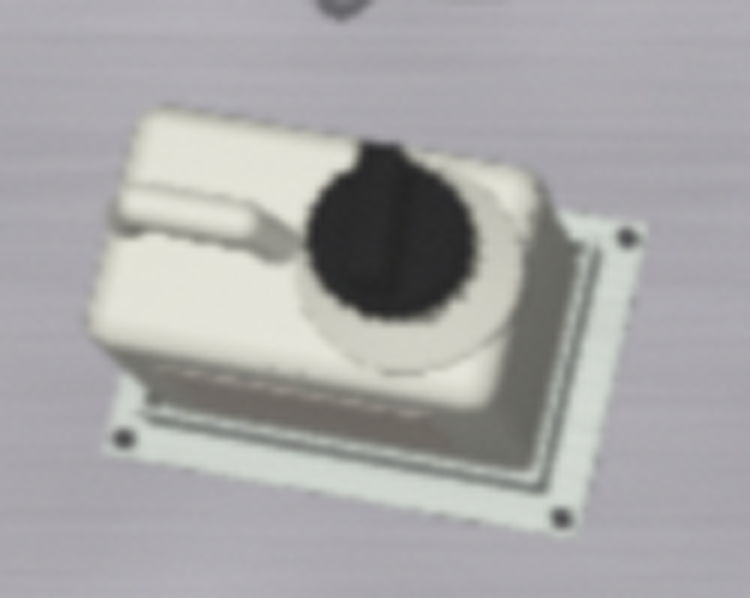

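View pics/z2.png

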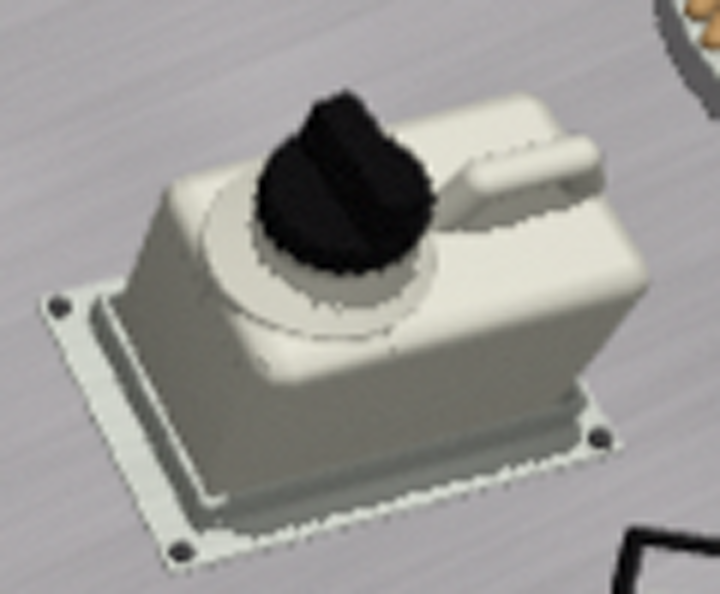

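The crops show the black cap at the right end of the jug, its bar across the jug's long side. The call error looks like the result of too many calls, so I'll cache the parameters.

```bash
cat > h.py <<'E'
import numpy as np,cv2,functools
from rig import manip
def save(n,im): cv2.imwrite(f'pics/{n}.png',im[:,:,::-1])
@functools.lru_cache
def par(cam):
    p=manip.camera_params(cam);return [np.array(p[k]) for k in ('intrinsics','R','t')]
def world(cam,u,v,d):
    K,R,t=par(cam)
    c=np.array([(u-K[0,2])/K[0,0]*d,(v-K[1,2])/K[1,1]*d,d]);return R.T@(c-t)
def capfit(cam,dd,img,box):
    u0,u1,v0,v1=box
    P=np.array([list(world(cam,u,v,dd[v,u]))+[img[v,u].max()] for v in range(v0,v1) for u in range(u0,u1) if dd[v,u]>0])
    P=P[P[:,3]<90]
    print(cam,P[:,:3].min(0),P[:,:3].max(0), np.histogram(P[:,2],np.arange(.17,.25,.005)))
    for lo,hi in ((.185,.206),(.222,.25)):
        Q=P[(P[:,2]>lo)&(P[:,2]<hi)]
        if len(Q)>5:
            rc=cv2.minAreaRect((Q[:,:2]*1000).astype(np.float32));print(lo,len(Q),Q[:,:3].mean(0),np.median(Q[:,2]),rc)
            print(cv2.minEnclosingCircle((Q[:,:2]*1000).astype(np.float32)))
E
python3 - <<'E'
from h import *
np.set_printoptions(precision=4,suppress=True)
d=np.load('top0.npy');im=cv2.imread('pics/top0.png')
ds=np.load('scene0.npy');im2=cv2.imread('pics/scene0.png')
capfit('top',d,im,(190,245,145,200));capfit('scene',ds,im2,(425,470,205,260))
P=np.array([world('top',u,v,d[v,u]) for v in range(140,215) for u in range(155,250) if d[v,u]>0])
Q=P[(P[:,2]>.12)&(P[:,2]<.19)];print('body',cv2.minAreaRect((Q[:,:2]*1000).astype(np.float32)))
print('ground plate corners',[world('top',u,v,d[int(v),int(u)]) for u,v in ((170.5,207),(243.5,221),(254.5,171.5))])
E
```

```text
top [0.5515 0.1033 0.1841] [0.6107 0.1645 0.2414] (array([  0,   0,   3,  11,  17,  87, 207,  45,  15,  14,  11,  39, 133,
        31,   2]), array([0.17 , 0.175, 0.18 , 0.185, 0.19 , 0.195, 0.2  , 0.205, 0.21 ,
       0.215, 0.22 , 0.225, 0.23 , 0.235, 0.24 , 0.245]))
0.185 344 [0.5775 0.1296 0.2006] 0.20142076711727053 ((580.6851196289062, 133.74642944335938), (58.1652717590332, 61.33143997192383), 1.6651661396026611)
((582.71826171875, 133.2303009033203), 31.695173263549805)
0.222 212 [0.5813 0.1336 0.232 ] 0.23211853383956776 ((582.837890625, 134.4366912841797), (18.818740844726562, 55.87592697143555), 84.4887466430664)
((582.5760498046875, 133.21536254882812), 28.16521453857422)
scene [0.557  0.1009 0.1575] [0.6192 0.1798 0.2338] (array([  5,   6,  24,  42,  37, 203,  66,  35,  22,  37,  27, 121,  68,
         0,   0]), array([0.17 , 0.175, 0.18 , 0.185, 0.19 , 0.195, 0.2  , 0.205, 0.21 ,
       0.215, 0.22 , 0.225, 0.23 , 0.235, 0.24 , 0.245]))
0.185 357 [0.5922 0.1209 0.1971] 0.1981109616065824 ((590.6448974609375, 130.9195098876953), (63.93583679199219, 54.678749084472656), 55.73893356323242)
((587.923095703125, 132.75709533691406), 32.20044708251953)
0.222 206 [0.5893 0.1319 0.2287] 0.22921088858022634 ((587.9432983398438, 132.93040466308594), (18.449913024902344, 55.069435119628906), 85.75792694091797)
((587.6459350585938, 133.8872528076172), 28.06989097595215)
body ((589.6907348632812, 173.321044921875), (168.80712890625, 110.27981567382812), 80.329833984375)
ground plate corners [array([0.5404, 0.2798, 0.0112]), array([0.5067, 0.0906, 0.004 ]), array([0.6391, 0.0657, 0.005 ])]
```

```bash
cat >> h.py <<'E'
from scipy.spatial.transform import Rotation as Ro
np.set_printoptions(precision=4,suppress=True)
def pose():
    s=manip.get_state();q=s['ee_rot'];return s,np.array(s['position']),Ro.from_quat([q[1],q[2],q[3],q[0]]).as_matrix()
def togo(tgt,yaw=None):
    s,p,R=pose();print('clock',s['clock'],'pos',p,'q',s['qpos'],'F',s['contact_force'],'M',s['moment'],'w',s['width'])
    y=np.degrees(np.arctan2(R[1,1],R[0,1]));print('tool yaw y',y,'xaxis',R[:,0]);print('shift',R.T@(np.array(tgt)-p))
    if yaw is not None: print('turn about tool x',-(yaw-y))
E
python3 - <<'E'
from h import *
togo([.585,.1335,.30],85)
E
```

```text
clock 0.1 pos [0.137  0.558  0.2305] q [ 1.209   0.2766  1.506   0.      1.3607 -0.121 ] F [-0.0357 -0.0854 -0.0806] M [ 0.0012 -0.0402  0.0339] w 0.08578378211722709
tool yaw y 76.20221780245993 xaxis [-0.0006 -0.0016 -1.    ]
shift [-0.0691 -0.3055  0.5363]
turn about tool x -8.797782197540073
```

play_rows --plan '[[[0, -0.05, 0, 0, 0], [0, -0.085, -0.02, 0.03, 8], [0, -0.085, -0.045, 0.075, 16], [0, -0.085, -0.07, 0.12, 24], [0, -0.085, -0.095, 0.165, 32], [0, -0.085, -0.12, 0.21, 40], [0, -0.085, -0.145, 0.255, 48], [0, -0.085, -0.17, 0.3, 56], [0, -0.085, -0.195, 0.345, 64], [0, -0.085, -0.22, 0.39, 72], [0, -0.085, -0.245, 0.43, 80], [0, -0.085, -0.27, 0.47, 88]]]'

```text
clock: 1.3
position: [0.5256, 0.1866, 0.3154]
ee_rot: [-0.444, -0.549, -0.444, 0.551]
contact_force: [0.6, 0.8, -0.8]
width: 0.0854
```

Run:
```python
from h import *
togo([.585,.1335,.315],-95)
```

```text
clock 1.3 pos [0.5256 0.1866 0.3154] q [ 0.2171  0.2158  1.3825 -0.0011  1.5449  0.429 ] F [ 0.5745  0.8036 -0.8056] M [ 0.0453 -0.0136 -0.001 ] w 0.08538071732022494
tool yaw y -12.137158260479474 xaxis [-0.0013 -0.0014 -1.    ]
shift [0.0004 0.0692 0.0395]
turn about tool x 82.86284173952052
```

play_rows --plan '[[[0, 0, 0.03, 0.015, 8], [0, 0, 0.05, 0.03, 16], [0, 0, 0.069, 0.0395, 24], [0, 0, 0.069, 0.0395, 32], [0, 0, 0.069, 0.0395, 40], [0, 0, 0.069, 0.0395, 48], [0, 0, 0.069, 0.0395, 56], [0, 0, 0.069, 0.0395, 64], [0, 0, 0.069, 0.0395, 72], [0, 0, 0.069, 0.0395, 80], [0, 0, 0.069, 0.0395, 82.9], [0, 0, 0.069, 0.0395, 82.9]]]'

```text
clock: 2.5
position: [0.5845, 0.1335, 0.3149]
ee_rot: [0.03, -0.706, 0.032, 0.707]
contact_force: [0.8, -0.4, -0.1]
width: 0.0855
```

Run:
```python
from h import *
togo([.585,.1335,.203],-95)
s,p,R=pose()
im,d=manip.get_image('wrist');save('w1',im);np.save('w1.npy',d);np.savez('w1p.npz',p=p,R=R)
c=manip.camera_params('wrist');print(c);np.savez('wc.npz',**c)
```

```text
clock 2.5 pos [0.5845 0.1335 0.3149] q [ 0.1093  0.2828  1.292  -0.0012  1.5694  1.7678] F [ 0.8077 -0.3755 -0.1293] M [-0.0271  0.0031 -0.0667] w 0.08548954262328434
tool yaw y -95.02602125022514 xaxis [-0.0025 -0.0015 -1.    ]
shift [ 0.1119 -0.0002 -0.0007]
turn about tool x -0.026021250225142012
{'intrinsics': array([[371.6483,   0.    , 324.3416],
       [  0.    , 371.6483, 244.6554],
       [  0.    ,   0.    ,   1.    ]]), 'mount': array([[ 0.0008, -0.3037,  0.9528, -0.1418],
       [ 1.    ,  0.0008, -0.0006,  0.0009],
       [-0.0006,  0.9528,  0.3037, -0.0772],
       [ 0.    ,  0.    ,  0.    ,  1.    ]])}
```

View pics/w1.png

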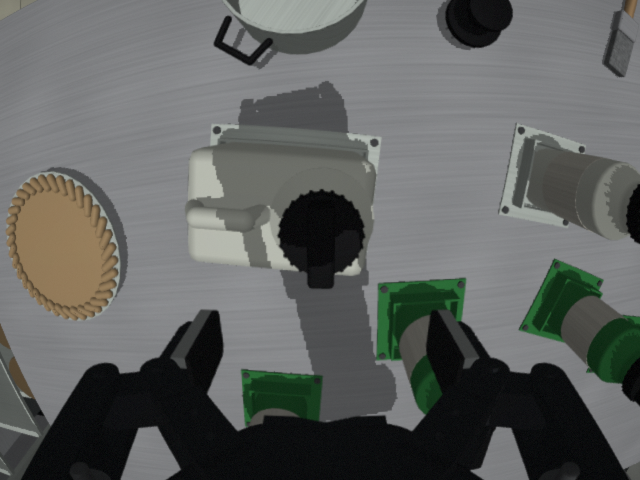

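The wrist view has the jug cap at (321,232), with the near end of its bar at (321,287). The bar lies midway between the fingers. I'll fit the cap from this depth image too.

Run:
```python
from h import *
w=np.load('wc.npz');z=np.load('w1p.npz');d=np.load('w1.npy');im=cv2.imread('pics/w1.png')
K=w['intrinsics'];M=w['mount']
v,u=np.mgrid[170:300,265:375];D=d[170:300,265:375]
x=(u-K[0,2]);y=(v-K[1,2]);r=np.hypot(x,y)+1e-9;th=r/K[0,0]
c=np.stack([np.tan(th)*x/r*D,np.tan(th)*y/r*D,D],-1).reshape(-1,3)
T=c@M[:3,:3].T+M[:3,3];W=T@z['R'].T+z['p']
ok=(D.ravel()>0)&(im[170:300,265:375].max(-1).ravel()<90)
W=W[ok]
print(np.histogram(W[:,2],np.arange(.17,.25,.005)))
for lo,hi in ((.19,.208),(.224,.25)):
    Q=W[(W[:,2]>lo)&(W[:,2]<hi)&(abs(W[:,0]-.585)<.05)&(abs(W[:,1]-.1335)<.05)]
    print(len(Q),np.median(Q[:,2]),cv2.minAreaRect((Q[:,:2]*1000).astype(np.float32)),cv2.minEnclosingCircle((Q[:,:2]*1000).astype(np.float32)))
```

```text
(array([   0,    1,   56,   87,  105, 3145,  304,   36,   28,   55,   45,
       1231,  995,    0,    0]), array([0.17 , 0.175, 0.18 , 0.185, 0.19 , 0.195, 0.2  , 0.205, 0.21 ,
       0.215, 0.22 , 0.225, 0.23 , 0.235, 0.24 , 0.245]))
3575 0.19901144365807458 ((587.8347778320312, 134.34207153320312), (63.673187255859375, 60.309295654296875), 84.56746673583984) ((585.876953125, 134.975830078125), 32.371826171875)
2232 0.2299034727089244 ((585.8463745117188, 135.0657196044922), (17.834442138671875, 55.71769332885742), 85.50502014160156) ((585.8739013671875, 135.0040740966797), 28.295185089111328)
```

play_rows --plan '[[[0, 0.03, -0.001, -0.0013, -0.5], [0, 0.06, -0.001, -0.0013, -0.5], [0, 0.09, -0.001, -0.0013, -0.5], [0, 0.11, -0.001, -0.0013, -0.5], [0, 0.11, -0.001, -0.0013, -0.5], [0.5, 0.11, -0.001, -0.0013, -0.5], [1, 0.11, -0.001, -0.0013, -0.5], [1, 0.11, -0.001, -0.0013, -0.5], [1, 0.11, -0.001, -0.0013, -0.5], [1, 0.11, -0.001, -0.0013, -0.5], [1, 0.11, -0.001, -0.0013, -0.5], [1, 0.11, -0.001, -0.0013, -0.5]]]' --grip_force 60

```text
clock: 3.75
position: [0.5863, 0.1353, 0.206]
ee_rot: [0.028, -0.707, 0.027, 0.707]
contact_force: [-0.1, 4.3, 4.9]
width: 0.0168
```

Run:
```python
from h import *
togo([.585,.1335,.203],-95)
im,d=manip.get_image('wrist');save('w2',im)
```

```text
clock 3.75 pos [0.5863 0.1353 0.206 ] q [0.1108 0.3304 1.4884 0.0006 1.3229 1.7595] F [-0.1089  4.344   4.8951] M [ 0.6534  0.0167 -0.0559] w 0.016849573684299773
tool yaw y -94.47099806681001 xaxis [-0.0001  0.0006 -1.    ]
shift [0.003  0.0019 0.0011]
turn about tool x 0.5290019331899884
```

View pics/w2.png

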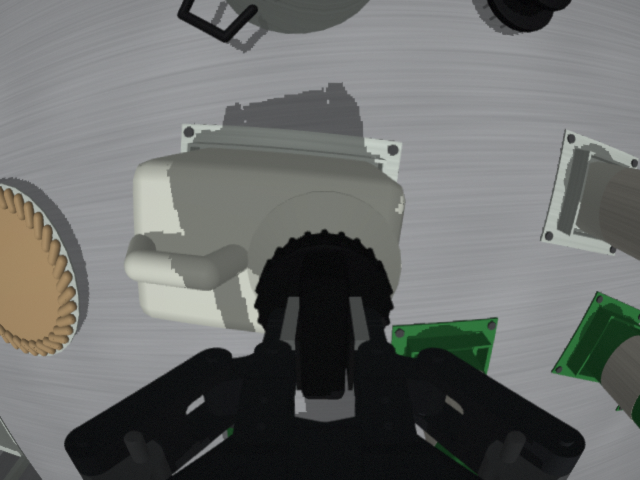

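The jaws hold the bar, with an opening of 17 mm on an 18 mm bar. Next I press it down.

play_rows --plan '[[[1, 0.003, 0, 0, 0], [1, 0.006, 0, 0, 0], [1, 0.009, 0, 0, 0], [1, 0.009, 0, 0, 0], [1, 0.009, 0, 0, 0]]]' --grip_force 80

```text
clock: 4.3
position: [0.5863, 0.1353, 0.1991]
ee_rot: [-0.028, 0.707, -0.027, -0.706]
contact_force: [-2.9, 1.9, 13.3]
width: 0.0165
```

Run:
```python
from h import *
togo([.585,.1335,.203],-95)
```

```text
clock 4.3 pos [0.5863 0.1353 0.1991] q [0.1109 0.3339 1.5008 0.0005 1.3054 1.7595] F [-2.9476  1.8982 13.2985] M [ 0.2492  0.5137 -0.0721] w 0.016473809482201455
tool yaw y -94.4632388923358 xaxis [ 0.0014  0.0006 -1.    ]
shift [-0.0039  0.0019  0.0012]
turn about tool x 0.5367611076642049
```

play_rows --plan '[[[1, 0.003, 0, 0, 0], [1, 0.003, 0, 0, -8], [1, 0.003, 0, 0, -16], [1, 0.003, 0, 0, -24], [1, 0.003, 0, 0, -32], [1, 0.003, 0, 0, -40], [1, 0.003, 0, 0, -48], [1, 0.003, 0, 0, -56], [1, 0.003, 0, 0, -64], [1, 0.003, 0, 0, -72], [1, 0.003, 0, 0, -72], [1, 0.003, 0, 0, -72]]]'

```text
clock: 5.5
position: [0.5865, 0.1355, 0.1986]
ee_rot: [0.394, 0.589, 0.393, -0.586]
contact_force: [-3.0, 2.9, 13.8]
width: 0.0164
```

Run:
```python
from h import *
togo([.585,.1335,.203],-22)
im,d=manip.get_image('wrist');save('w3',im)
im,d=manip.get_image('scene');save('s3',im)
```

```text
clock 5.5 pos [0.5865 0.1355 0.1986] q [0.1112 0.3333 1.503  0.0007 1.3014 0.5024] F [-3.0202  2.8541 13.7903] M [0.4497 0.5364 0.0709] w 0.01638151419123714
tool yaw y -22.42770906748737 xaxis [ 0.0038  0.0011 -1.    ]
shift [-0.0044 -0.0006  0.0024]
turn about tool x -0.4277090674873705
```

View pics/w3.png

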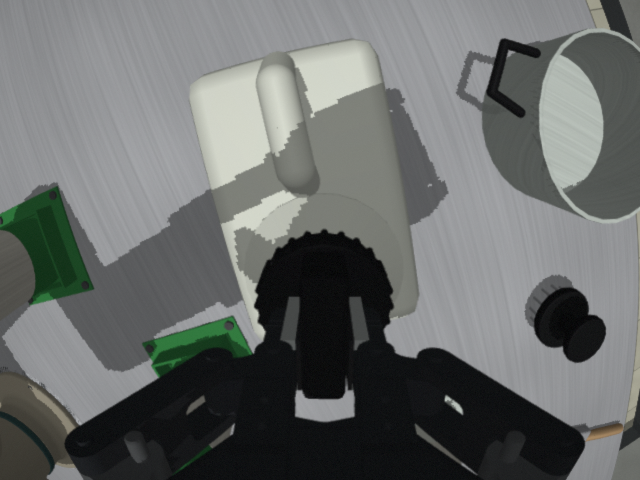

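The bar turned 72° with the gripper and stayed pressed the whole way. Now I let go and rise.

play_rows --plan '[[[0, 0, 0, 0, 0], [0, 0, 0, 0, 0], [0, 0, 0, 0, 0], [0, 0, 0, 0, 0], [0, 0, 0, 0, 0], [0, -0.03, 0, 0, 0], [0, -0.06, 0, 0, 0], [0, -0.09, 0, 0, 0], [0, -0.12, 0, 0, 0], [0, -0.14, 0, 0, 0], [0, -0.14, 0, 0, 0]]]'

```text
clock: 6.7
position: [0.5873, 0.1354, 0.3416]
ee_rot: [0.395, 0.591, 0.392, -0.584]
contact_force: [0.2, -0.1, -0.4]
width: 0.0853
```

Run:
```python
from h import *
togo([.585,.1335,.203],-22)
im,d=manip.get_image('wrist');save('w4',im)
s,p,R=pose()
w=np.load('wc.npz');K=w['intrinsics'];M=w['mount']
v,u=np.mgrid[0:480,0:640];D=d
x=(u-K[0,2]);y=(v-K[1,2]);r=np.hypot(x,y)+1e-9;th=r/K[0,0]
c=np.stack([np.tan(th)*x/r*D,np.tan(th)*y/r*D,D],-1).reshape(-1,3)
T=c@M[:3,:3].T+M[:3,3];W=T@R.T+p
W=W[(D.ravel()>0)&(im.max(-1).ravel()<90)]
W=W[(abs(W[:,0]-.586)<.045)&(abs(W[:,1]-.135)<.045)]
for lo,hi in ((.18,.208),(.215,.25)):
    Q=W[(W[:,2]>lo)&(W[:,2]<hi)]
    print(len(Q),np.median(Q[:,2]),cv2.minAreaRect((Q[:,:2]*1000).astype(np.float32)))
im,d=manip.get_image('scene');save('s4',im);manip
```

```text
clock 6.7 pos [0.5873 0.1354 0.3416] q [0.111  0.2754 1.2392 0.0004 1.6169 0.5025] F [ 0.2182 -0.1078 -0.4209] M [0.0635 0.0266 0.0289] w 0.08525171605604025
tool yaw y -22.433459862974722 xaxis [ 0.0099  0.0015 -0.9999]
shift [ 0.1386 -0.0026  0.0034]
turn about tool x -0.43345986297472194
3093 0.1967170817745627 ((586.115966796875, 136.92359924316406), (60.1909294128418, 63.773128509521484), 67.75940704345703)
1903 0.22762344105489074 ((585.6320190429688, 135.43882751464844), (55.61482238769531, 18.011260986328125), 67.2608642578125)
```

View pics/w4.png

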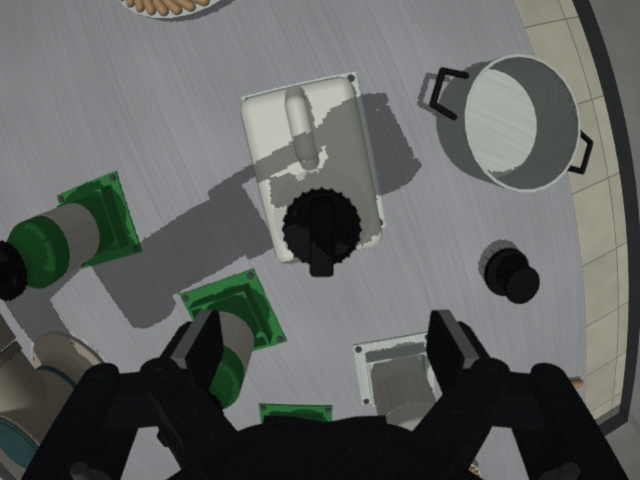

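View pics/s4.png

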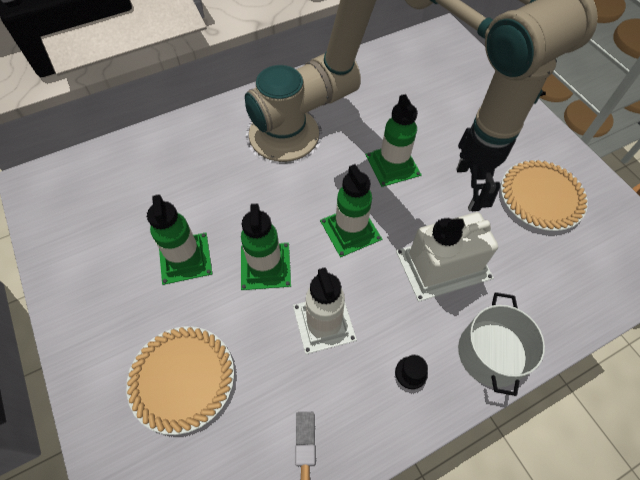

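The bar now lies at 67°, so it has turned 72°. Its top reads 2 mm lower than before, so I'll check the height against the fixed jug top with settled readings and both cameras.

Run:
```python
from h import *
s,p,R=pose();print(s['qd'])
im,d=manip.get_image('scene');capfit('scene',d,im,(425,470,205,260))
P=lambda dd:np.median([world('scene',u,v,dd[v,u])[2] for v in range(245,252) for u in range(478,488)])
print('jug top z before/after',P(np.load('scene0.npy')),P(d))
im,d2=manip.get_image('wrist')
w=np.load('wc.npz');K=w['intrinsics'];M=w['mount']
def zz(d,R,p,box):
    v,u=np.mgrid[box[2]:box[3],box[0]:box[1]];D=d[box[2]:box[3],box[0]:box[1]]
    x=(u-K[0,2]);y=(v-K[1,2]);r=np.hypot(x,y)+1e-9;th=r/K[0,0]
    c=np.stack([np.tan(th)*x/r*D,np.tan(th)*y/r*D,D],-1).reshape(-1,3)
    W=(c@M[:3,:3].T+M[:3,3])@R.T+p;return np.median(W[:,2])
z=np.load('w1p.npz');d1=np.load('w1.npy')
print('before jug top',zz(d1,z['R'],z['p'],(205,240,165,195)),'bar',zz(d1,z['R'],z['p'],(316,326,255,280)))
print('after jug top',zz(d2,R,p,(255,275,125,150)),zz(d2,R,p,(330,350,110,140)),'bar',zz(d2,R,p,(316,326,250,270)))
im,d=manip.get_image('top');save('t4',im);capfit('top',d,im,(190,245,145,200))
```

```text
[-0.0003  0.0162  0.0349 -0.0003  0.0006 -0.0007]
scene [0.5527 0.1015 0.1451] [0.6279 0.2041 0.3669] (array([  5,   2,  28,  39,  38, 177,  85,  31,  36,  29,  34, 125,  62,
         0,   0]), array([0.17 , 0.175, 0.18 , 0.185, 0.19 , 0.195, 0.2  , 0.205, 0.21 ,
       0.215, 0.22 , 0.225, 0.23 , 0.235, 0.24 , 0.245]))
0.185 345 [0.5977 0.1235 0.1972] 0.19811416412490776 ((587.7944946289062, 128.18580627441406), (63.71438217163086, 53.46968078613281), 9.940223693847656)
((587.6489868164062, 132.48944091796875), 32.69640350341797)
0.222 207 [0.5879 0.1316 0.2285] 0.22900282525873705 ((587.084716796875, 132.9005126953125), (54.331077575683594, 19.255023956298828), 66.75462341308594)
((587.465576171875, 133.01419067382812), 27.689247131347656)
jug top z before/after 0.1450721126730301 0.14467117060794965
before jug top 0.1472697493237498 bar 0.2301264448355687
after jug top 0.1479446667949164 0.1481693581014224 bar 0.23088023935316712
top [0.3916 0.0562 0.1502] [0.6292 0.1706 0.727 ] (array([  0,   0,   1,  13,  21,  84, 232,  45,  12,  11,  19,  35, 128,
        33,   0]), array([0.17 , 0.175, 0.18 , 0.185, 0.19 , 0.195, 0.2  , 0.205, 0.21 ,
       0.215, 0.22 , 0.225, 0.23 , 0.235, 0.24 , 0.245]))
0.185 367 [0.5779 0.1323 0.2004] 0.20126579435052702 ((581.5662841796875, 131.9141082763672), (57.90386199951172, 61.90013885498047), 65.0817642211914)
((583.7796630859375, 134.95811462402344), 33.050193786621094)
0.222 209 [0.5818 0.1322 0.2319] 0.23201729448985117 ((583.1235961914062, 133.4451904296875), (55.10847091674805, 18.87896156311035), 67.15565490722656)
((582.647216796875, 133.64585876464844), 28.19171714782715)
```

The cap is back at full height in all three cameras: 0.2320 m in the top view against 0.2321 m before, and the same agreement in the scene and settled wrist views. It has turned about 72°, so it is sprung up and unlocked. The arm is clear of everything.

```bash
python3 -c "
from rig import manip
print(manip.sign_off())"
```

```text
the job is handed in; nothing more can be done
None
```

The jug's safety cap is open. I gripped its bar, pressed the cap down about 7 mm (13–14 N at the wrist), turned it 72° anticlockwise while pressed, then let go and rose clear.

- **Turn:** the bar went from about −4.5° to 67°, about 1.25 rad. That puts the cap at roughly 1.3 rad if it started near 0.09, as its angle to the jug suggests.
- **Spring-back:** the top and scene cameras show the bar top back at its starting height to within 0.2 mm, and the settled wrist view to within 1 mm. One wrist reading taken while the arm was still settling was about 2 mm low; the repeat did not confirm it.
- **Clearance:** at the last reading the gripper was open and about 110 mm above the cap, with no contact force. The arm was still creeping slightly (under 0.04 rad/s).
- **Other objects:** the slim bottle's cap and the green look-alikes were not approached, and they look unchanged in the scene picture taken after letting go. I did not measure the slim bottle's cap angle.

The clock stood at about 7 s of the 32 s allowed. The sign-off reports no verdict.

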